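# Snap the marker into its spring-clip dock

## Robot

A 6-joint arm with a two-finger parallel gripper is mounted at the origin on a cart in front of the work surface, level with it; the furniture and walls round the work are solid. World frame = base frame: x ahead of the robot, y to its left, z up, the work surface at z = 0. Lengths are in m, angles in rad, forces in N, time in s.
With the tool pointing down it reaches from about 0.35 to 0.875 m from the base axis. Payload 4.2 kg.
Tool frame: the origin (TCP) lies at the very end of the fingers, on their centre line; the grasp point (between the pads) lies 19 mm behind it; z points along the fingers, y is the line along which they close (so a half turn about z gives the same grasp; the last joint's range is limited). The gripper opens to 85 mm and grips with 20 to 120 N. Pads are 22 mm wide; open, the fingers measure 114 mm over their backs; the gripper's body (76 mm by 85 mm) begins 54 mm behind the grasp point. The pads swing forward as they close: fully open they stand 13 mm farther back than shut.
Start: joints at [-0.943, 0.385, 0.008, 0, -1.194, -0.259], TCP at [0.225, -0.583, 0.231] pointing down, gripper open.
Joint ranges: [-3.14, 3.14], [-1.21, 2.06], [-1.07, 1.41], [-3.16, 2.05], [-2.99, -0.16], [-3.1, 3.1]. Speed limits (rad/s): [2.79, 2.79, 3.14, 3.14, 3.14, 3.14].

## Interface

Orientations are given as a unit quaternion [w, x, y, z].
In Python, from rig import manip, get_image, get_calibration, order gives the robot as it stands.
- The arm moves only by the tool arm_command, never from a script. Its argument "motion" is text: rows parted by semicolons, each of 6 numbers parted by spaces: the shift along the tool's x, y, z in units of 50 mm (1.0 is 50 mm), then the turn, a rotation vector about the tool's x, y, z in degrees. In form: x y z wx wy wz; .... A call has 1 to 12 rows; each row shifts and turns the commanded pose from where the row before left it, along the tool's axes as they then stand; what a row does not reach is not made up. A row lasts 1/10 s, in which the tool goes at most 50 mm and 8.59 degrees, less where a joint would pass 70% of its speed; a pose out of reach is approached as far as the arm can. A call is refused whole if a number of a shift passes 1 or a number of a turn 8.59, either way. A call with a gripper value outside its range is refused whole. "gripper" is the closure, from 0 (fully open) to 1 (shut), set as the call begins (left out, the last holds). The fingers move at their own pace and stop on an object; "newtons" is the grip in N (left out, the last holds). Time passes only in rows, so rows that do not move let the fingers close. It gives the time, the measured TCP pose, the force, the opening and the grip force at its end, in the units of the state.
- manip.read_state(): the state, without advancing time (a new reading comes with each control period).
- get_image(name): name is "side" or "top" or "wrist"; returns (picture, depth): 420x560x3 uint8, red, green, blue; 420x560 float32, m along the optical axis (not along the pixel's ray), 0 where there is no reading.
- get_calibration(name): a dict with "vertical_fov" (degrees; the focal length in pixels is half the picture's height over the tangent of half this angle, whatever the lens; pixels are square), "cx", "cy" (the principal point, pixels), "origin" and "orientation" of the camera in the world. Camera axes: x right, y up, looking along -z (the intrinsics and any distortion apply to the point x, -y, -z); pixel columns grow to the right and rows downward; lengths in m; the calibration is good to about 2 mm. A picture is of the moment at which its call begins: read the wrist's pose just before it. get_calibration takes no time and is no camera call; for the wrist camera it gives the pose at the moment of the call.
- order.job_done(): hands the job in; it is judged then, once.
The state is a dict: "time_s": time; "qpos": joint angles; "qd": joint speeds; "joint_efforts": joint torques, N m; "tool_pos": TCP position; "ee_rot": TCP orientation; "wrist_force": force on the tool from outside, world axes, zero at the start; "ft_torque": the same for the moment, N m; "gripper_width": opening from 0.0 (shut) to 1.0 (fully open); "gripper_force": force on a finger pad.
Only numpy, scipy, OpenCV 4.12 (cv2) and the standard library are available. Lean on these libraries where they do the work, as an engineer would, in place of code of your own. Each camera call takes 0.05 s, during which the arm holds its last target. There are 200 camera calls.

## Task

Take the thick marker pen and put it away in the dock on the table: centre it lengthwise over both spring clips, press it straight down until both clips snap round it, and keep pressing it home for about half a second with a steady push of about 16 N (under 12 N does not seat it, over 22 N overloads the sprung head). Then let go, leaving it held by both clips, and leave the other things where they are, neither displaced nor leaned on.

Things in the scene. Friction and masses are not known exactly. Their poses are not given: they have to be found in the camera images.
- marker: thick round marker pen, white barrel with black cap, 144 mm long, barrel 16 mm across, 30 g; a black six-sided anti-roll ring (18 mm across flats, 8 mm wide) at either end. It lies on a flat of each ring. Origin: middle of its length, 9 mm below its axis as it lies; y axis along the pen, z up at the start. Either end may point either way in the dock.
- marker_mid (a point): point on the marker's axis at the middle of its length; y along the pen (use this one where the pen has rolled in the fingers)
- dock: fixed grey desk dock; origin: underside centre of its base plate (70 x 130 x 10 mm, 130 along its y axis). Two posts carry a height carrier and, on springs above it, a black head bar with two spring clips, 42 mm either side of the middle along y. The pen lies in both clips along the dock's y axis, over the centre line. Room for fingers: 66 mm between the clips, 28 mm below a seated pen's axis.
- dock_left (a point): point on the base plate's top, under the clip at the dock's +y end. The sprung head also gives up to 6 mm sideways (x), softly. The carrier is clamped at another height each time: with the head unloaded, a seated pen's axis is 84 to 110 mm above the table. This height is not reported; the clips must be found by touch. A pen first meets the lips some 12 to 16 mm above its seated height.
- dock_right (a point): the same point under the clip at the -y end. Each clip is two upright sprung steel strips, 14 mm wide, with low-friction round lips (3 mm radius, 8.4 mm gap when empty) and tops flared about 10 mm up and outward from the lips, over a seat pad. Pushing the pen through both clips takes roughly 5 to 9 N; then it drops onto the pads.
- head (a joint): downward travel of the sprung head bar in m: 0 at rest; it sinks 1 mm for every 3 N of push after the first 1 N, so 5 mm is about 16 N. Under 3.5 mm does not seat the pen; over 7.2 mm (some 22 N) overloads it; hard stop at 9.5 mm.
- clip_left_near (a joint): spring strip of the clip at the dock's +y end, on its -x side: opening angle in rad, 0 = empty or pen only lying on top; about 0.13 while the pen passes the lips; about 0.067 when snapped round the pen (readings are noisy)
- clip_left_far (a joint): spring strip of the clip at the dock's +y end, on its +x side: opening angle in rad, 0 = empty or pen only lying on top; about 0.13 while the pen passes the lips; about 0.067 when snapped round the pen (readings are noisy)
- clip_right_near (a joint): spring strip of the clip at the dock's -y end, on its -x side: opening angle in rad, 0 = empty or pen only lying on top; about 0.13 while the pen passes the lips; about 0.067 when snapped round the pen (readings are noisy)
- clip_right_far (a joint): spring strip of the clip at the dock's -y end, on its +x side: opening angle in rad, 0 = empty or pen only lying on top; about 0.13 while the pen passes the lips; about 0.067 when snapped round the pen (readings are noisy)
- ballpoint: thin slim pen, 11 x 145 x 9 mm, long along its y axis, origin centre of its underside; a bystander
- tape: roll of masking tape lying flat, 96 mm across, 25 mm high, origin centre of its underside; a bystander
- timer: small white timer with a red knob, 62 x 62 x 51 mm, origin centre of its underside; a bystander behind the dock

How it is judged:
By the outcome, as a careful person would: the job done as asked, in the order asked, and still so for the second after the job is handed in, with the robot touching nothing.
It also fails if it takes over 46 s, if anything falls off the work surface, if the arm or the gripper's body presses on something with over 40 N, if the wrist force passes 120 N, or if a joint passes its speed limit or range.

## Working session

There is one attempt and no reset: what is moved stays moved. The work goes in short steps, Python scripts to look and compute and a tool call to move; the robot and the scene stay as the last step left them, time stands still between calls to the robot, and variables do not carry over. Pictures are saved under pics/ and viewed, at most 10 in all, crops included, and the job is handed in when it is done.

Besides the shell and the picture viewer there is one more tool, called after ">>>" by a JSON object that holds its "op" and its "data", one argument or row to a line. arm_command: Moves the arm, as the interface text tells. Its arguments: {"type":"object","properties":{"motion":{"type":"string"},"gripper":{"type":"number"},"newtons":{"type":"number"}},"required":["motion"]}

```bash
mkdir -p pics; ls; cat > h.py <<'E'
import numpy as np, cv2
from scipy.spatial.transform import Rotation as R
from rig import manip, get_image, get_calibration, order
def q2R(q): return R.from_quat([q[1],q[2],q[3],q[0]])
def save(name,fn):
    c=get_calibration(name); im,d=get_image(name)
    cv2.imwrite('pics/'+fn+'.png',im[:,:,::-1]); np.savez('pics/'+fn+'.npz',im=im,d=d,o=c['origin'],q=c['orientation'],f=c['vertical_fov'],cx=c['cx'],cy=c['cy']); return c
def load(fn): return dict(np.load('pics/'+fn+'.npz'))
def ray(c,u,v):
    f=210/np.tan(np.radians(c['f'])/2)
    d=np.array([(u-c['cx'])/f,-(v-c['cy'])/f,-1.]); return q2R(c['q']).apply(d)
def at(c,u,v,z=None):
    r=ray(c,u,v); o=c['o']
    k=(z-o[2])/r[2] if z is not None else c['d'][int(v),int(u)]
    return o+k*r
E
python3 - <<'E'
from h import *
for n in('top','side'): print(n,save(n,n+'1'))
print(manip.read_state())
E
```

```text
pics
top {'vertical_fov': 48.07131117164822, 'cx': 277.35366196628735, 'cy': 211.74154554828567, 'origin': array([0.35221845, 0.03266173, 0.97299763]), 'orientation': array([-0.69814182, -0.04757026,  0.06577028,  0.71134333])}
side {'vertical_fov': 57.83860365314212, 'cx': 272.6170638650155, 'cy': 201.75342962710351, 'origin': array([0.13675079, 0.65067023, 0.5279327 ]), 'orientation': array([-0.23546497, -0.1369184 ,  0.46653812,  0.84151755])}
{'time_s': 0.1, 'qpos': array([-9.43397760e-01,  3.85492923e-01,  6.78737565e-03, -4.15802682e-04,
       -1.19396564e+00, -2.58596765e-01]), 'qd': array([-0.00033063, -0.00296668,  0.00317181,  0.00297913, -0.0007483 ,
       -0.00163392]), 'joint_efforts': array([-2.19789981e-03, -3.93316698e+01,  1.88928330e+01,  4.19796333e+00,
       -2.56633379e-03,  2.52903298e-06]), 'tool_pos': array([ 0.22514685, -0.58250504,  0.23033553]), 'ee_rot': array([-2.27239714e-04, -1.83282156e-01,  9.83059884e-01,  9.29772496e-04]), 'wrist_force': array([ 0.12592261, -0.12166775, -0.23265324]), 'ft_torque': array([ 0.04327843, -0.00138225,  0.0322437 ]), 'gripper_force': 0.0, 'gripper_width': 1.000779824878316}
```

View pics/top1.png

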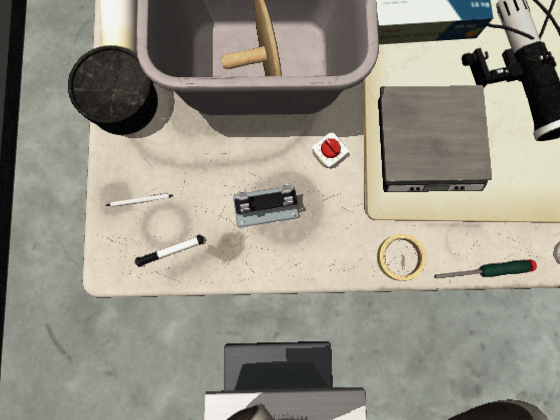

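View pics/side1.png

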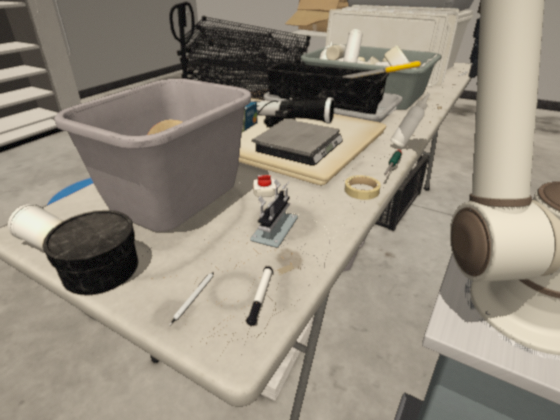

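Top view: the marker runs from about (136,262, cap end) to (205,238). The dock is near (268,207), the timer at (330,150), the tape at (401,257) and the ballpoint at (140,200). I'll enlarge the marker and dock next.

```bash
python3 - <<'E'
from h import *
c=load('top1'); im=c['im'][:,:,::-1]
a=cv2.resize(im[225:275,125:215],None,fx=8,fy=8,interpolation=cv2.INTER_CUBIC)[:290]
a=cv2.resize(im[230:270,125:215],None,fx=7,fy=7,interpolation=cv2.INTER_CUBIC)
b=cv2.resize(im[180:230,225:315],None,fx=7,fy=7,interpolation=cv2.INTER_CUBIC)[:,:]
cv2.imwrite('pics/crop1.png',np.vstack([a,b[:310]]))
E
```

```text
(no output)
```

View pics/crop1.png

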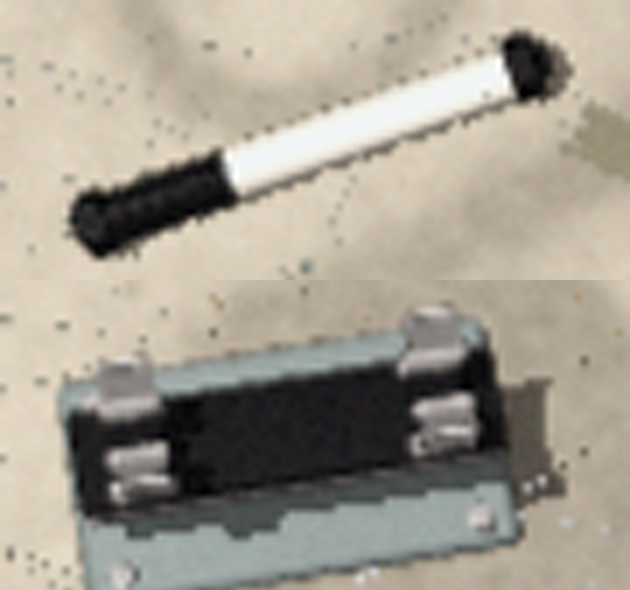

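The marker's ends are at crop (75,228) and (562,66). The dock's base corners are at about (62,388), (482,318), (521,540) and (90,592), with the clips at x≈140 and x≈443.

```bash
python3 - <<'E'
from h import *
c=load('top1'); c1=load('side1')
A=at(c,125+75/7,230+226/7,.009);B=at(c,125+562/7,230+66/7,.009)
print('marker',A,B,(A+B)/2,np.linalg.norm(A-B),np.degrees(np.arctan2(*(A-B)[:2])))
for x,y in((62,388),(482,318),(521,540),(90,592)): print('dock',at(c,225+x/7,180+(y-280)/7,.01))
# heights from depth
def dep(x,y): 
    p=at(c,225+x/7,180+(y-280)/7); return p.round(3)
for p in((140,460),(140,490),(128,385),(440,410),(445,440),(432,335),(290,420),(290,480)): print(p,dep(*p))
print('side marker')
for u,v in((252,321),(268,267),(270,232)): print(at(c1,u,v))
for n,(u,v) in dict(timer=(330,150),ball=(140,200)).items(): print(n,at(c,u,v))
E
```

```text
marker [0.40921074 0.29506872 0.009     ] [0.45310051 0.15490204 0.009     ] [0.43115562 0.22498538 0.009     ] 0.14687754135011258 -17.386671455826544
dock [0.54375192 0.09591851 0.01      ]
dock [ 0.56308464 -0.02953557  0.01      ]
dock [ 0.49578299 -0.03932054  0.01      ]
dock [0.48248522 0.08806152 0.01      ]
(140, 460) [0.506 0.069 0.1  ]
(140, 490) [0.503 0.071 0.066]
(128, 385) [0.526 0.072 0.102]
(440, 410) [ 0.518 -0.012  0.099]
(445, 440) [ 0.514 -0.014  0.078]
(432, 335) [ 0.539 -0.01   0.1  ]
(290, 420) [0.524 0.029 0.057]
(290, 480) [0.506 0.029 0.06 ]
side marker
[0.4035765  0.29459268 0.01436478]
[0.45050408 0.16878203 0.01844825]
[0.50528084 0.07324975 0.02366409]
timer [ 0.62960607 -0.10386378  0.04085548]
ball [0.53717478 0.2894365  0.01016362]
```

The strip tops show at z≈0.10, and the dock is centred near (0.515,0.03) with yaw about 8.5°. The marker is at (0.431,0.225) with yaw about 17.4°. I'll check the wrist camera mounting and plan a move over the dock.

```bash
cat >> h.py <<'E'
def tilt():
    s=manip.read_state(); return q2R(s['ee_rot']),np.array(s['tool_pos'])
def target(yaw_y): # tool down, tool y axis at world angle yaw_y (deg)
    t=np.radians(yaw_y); y=np.array([np.cos(t),np.sin(t),0]); z=np.array([0,0,-1.]); x=np.cross(y,z)
    return R.from_matrix(np.c_[x,y,z])
def plan(p,yaw,n,arc=False,start=None):
    r0,p0=start or tilt(); r1=target(yaw); dv=(r0.inv()*r1).as_rotvec()/n
    P=[]
    a0,a1=np.arctan2(p0[1],p0[0]),np.arctan2(p[1],p[0]); q0,q1=np.hypot(*p0[:2]),np.hypot(*p[:2])
    for i in range(n+1):
        k=i/n
        if arc: a=a0+k*(a1-a0); q=q0+k*(q1-q0); xy=[q*np.cos(a),q*np.sin(a)]
        else: xy=p0[:2]+k*(np.array(p[:2])-p0[:2])
        P.append([*xy,p0[2]+k*(p[2]-p0[2])])
    P=np.array(P); r=r0; out=[]
    for i in range(n):
        d=r.inv().apply(P[i+1]-P[i])/.05
        out.append(' '.join(f'{x:.2f}' for x in [*d,*np.degrees(dv)])); r=r*R.from_rotvec(dv)
    print('; '.join(out))
E
python3 - <<'E'
from h import *
r,p=tilt(); c=get_calibration('wrist')
print('cam in tool',r.inv().apply(c['origin']-p),'\n',(r.inv()*q2R(c['orientation'])).as_matrix().round(3),c['vertical_fov'])
plan([.46,.03,.25],188.5,15,True)
E
```

```text
cam in tool [ 0.06549406  0.000317   -0.14368378] 
 [[ 0.001  0.966  0.26 ]
 [ 1.    -0.001  0.   ]
 [ 0.     0.26  -0.966]] 61.16553073071782
-1.04 0.26 -0.03 0.01 0.00 -5.16; -1.02 0.26 -0.03 0.01 0.00 -5.16; -1.00 0.25 -0.03 0.01 0.00 -5.16; -0.98 0.24 -0.03 0.01 0.00 -5.16; -0.97 0.24 -0.03 0.01 0.00 -5.16; -0.95 0.23 -0.03 0.01 0.00 -5.16; -0.93 0.23 -0.03 0.01 0.00 -5.16; -0.92 0.22 -0.03 0.01 0.00 -5.16; -0.90 0.22 -0.03 0.01 0.00 -5.16; -0.88 0.21 -0.03 0.01 0.00 -5.16; -0.86 0.21 -0.03 0.01 0.00 -5.16; -0.85 0.20 -0.03 0.01 0.00 -5.16; -0.83 0.20 -0.03 0.01 0.00 -5.16; -0.81 0.19 -0.03 0.01 0.00 -5.16; -0.80 0.19 -0.03 0.01 0.00 -5.16
```

```bash
python3 - <<'E'
from h import *
plan([.515,.03,.22],188.5,18,True)
E
```

```text
-0.87 0.15 0.01 0.01 0.00 -4.30; -0.86 0.15 0.01 0.01 0.00 -4.30; -0.85 0.14 0.01 0.01 0.00 -4.30; -0.84 0.14 0.01 0.01 0.00 -4.30; -0.83 0.13 0.01 0.01 0.00 -4.30; -0.83 0.13 0.01 0.01 0.00 -4.30; -0.82 0.12 0.01 0.01 0.00 -4.30; -0.81 0.12 0.01 0.01 0.00 -4.30; -0.80 0.12 0.01 0.01 0.00 -4.30; -0.80 0.11 0.01 0.01 0.00 -4.30; -0.79 0.11 0.01 0.01 0.00 -4.30; -0.78 0.11 0.01 0.01 0.00 -4.30; -0.77 0.10 0.01 0.01 0.00 -4.30; -0.76 0.10 0.01 0.01 0.00 -4.30; -0.76 0.09 0.01 0.01 0.00 -4.30; -0.75 0.09 0.01 0.01 0.00 -4.30; -0.74 0.09 0.01 0.01 0.00 -4.30; -0.73 0.08 0.01 0.01 0.00 -4.30
```

>>> {"op": "arm_command", "data": {
  "motion": "-0.87 0.15 0.01 0 0 -4.3; -0.86 0.15 0.01 0 0 -4.3; -0.85 0.14 0.01 0 0 -4.3; -0.84 0.14 0.01 0 0 -4.3; -0.83 0.13 0.01 0 0 -4.3; -0.83 0.13 0.01 0 0 -4.3; -0.82 0.12 0.01 0 0 -4.3; -0.81 0.12 0.01 0 0 -4.3; -0.8 0.12 0.01 0 0 -4.3; -0.8 0.11 0.01 0 0 -4.3"
}}

```text
time_s: 1.1
tool_pos: [0.4956, -0.2701, 0.2257]
ee_rot: [-0.0, -0.532, 0.847, 0.0]
wrist_force: [0.6, -0.0, 1.1]
gripper_width: 1.001
gripper_force: 0.0
```

>>> {"op": "arm_command", "data": {
  "motion": "-0.79 0.11 0.01 0 0 -4.3; -0.78 0.11 0.01 0 0 -4.3; -0.77 0.1 0.01 0 0 -4.3; -0.76 0.1 0.01 0 0 -4.3; -0.76 0.09 0.01 0 0 -4.3; -0.75 0.09 0.01 0 0 -4.3; -0.74 0.09 0.01 0 0 -4.3; -0.73 0.08 0.01 0 0 -4.3; 0 0 0 0 0 0; 0 0 0 0 0 0"
}}

```text
time_s: 2.1
tool_pos: [0.5151, 0.0307, 0.2221]
ee_rot: [0.0, 0.758, -0.652, -0.0]
wrist_force: [0.1, -0.1, 0.2]
gripper_width: 1.001
gripper_force: 0.0
```

```bash
python3 - <<'E'
from h import *
save('wrist','w1'); r,p=tilt(); print(p,r.as_matrix().round(3))
E
```

```text
[0.51528921 0.02992992 0.22208311] [[ 0.148 -0.989 -0.001]
 [-0.989 -0.148 -0.   ]
 [ 0.     0.001 -1.   ]]
```

View pics/w1.png

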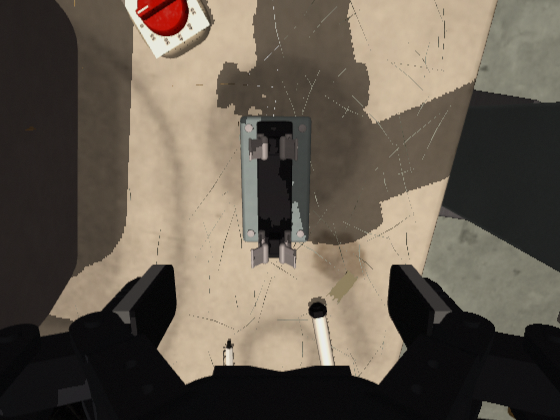

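The wrist view shows the dock's base plate at (240–312, 117–245), with clips at about (272,148) and (274,252). I'll enlarge it.

```bash
python3 - <<'E'
from h import *
c=load('w1'); im=c['im'][105:280,230:325,::-1]
im=cv2.rotate(im,cv2.ROTATE_90_COUNTERCLOCKWISE)
cv2.imwrite('pics/crop2.png',cv2.resize(im,None,fx=4.5,fy=4.5,interpolation=cv2.INTER_CUBIC))
E
```

```text
(no output)
```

View pics/crop2.png

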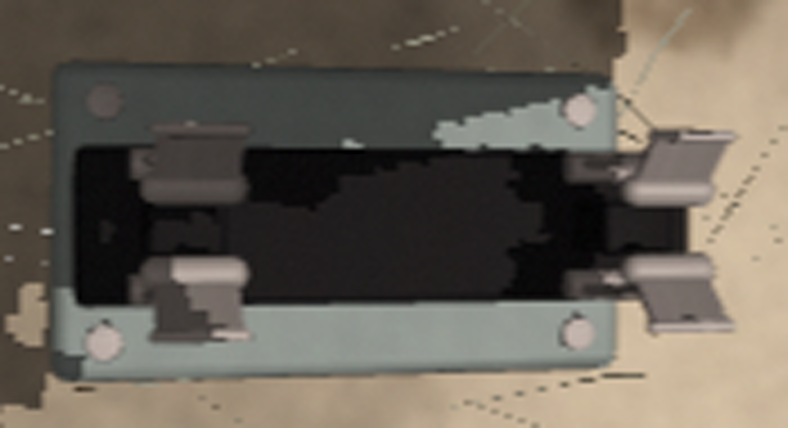

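The lip gap mid-lines are at crop (196,230) and (668,230). The base screws are at (104,101), (580,109), (104,342) and (578,333).

```bash
python3 - <<'E'
from h import *
c=load('w1')
uv=lambda X,Y:(230+94.5-Y/4.5-.5,105+X/4.5-.5)
S=[at(c,*uv(*p),z=.011) for p in((104,101),(580,109),(104,342),(578,333))]
m=np.mean(S,0); print('base centre',m, 'yaw',[np.degrees(np.arctan2(-(b-a)[0],(b-a)[1])) for a,b in((S[0],S[1]),(S[2],S[3]))],np.linalg.norm(S[0]-S[2]),np.linalg.norm(S[0]-S[1]))
corn=[at(c,*uv(*p),z=.01) for p in((55,65),(614,80),(55,378),(612,366))]; print('corners',np.mean(corn,0))
for p in((196,190),(196,270),(668,190),(668,265),(200,130),(690,135),(690,325),(200,335),(196,230),(668,230)): print(p,at(c,*uv(*p)).round(4))
def mode(z):
    a=at(c,*uv(196,230),z=z);b=at(c,*uv(668,230),z=z);print(z,a,b,(a+b)/2,np.linalg.norm(a-b),np.degrees(np.arctan2(-(b-a)[0],(b-a)[1])))
for z in(.08,.085,.09,.095,.1): mode(z)
# marker in wrist view and top
print('marker end', at(c,318,300,z=.009))
E
```

```text
base centre [0.52178934 0.03182617 0.011     ] yaw [np.float64(8.510668327894162), np.float64(8.374214206109665)] 0.0520802450543812 0.1083596158197229
corners [0.52214423 0.0311441  0.01      ]
(196, 190) [ 0.5213 -0.0109  0.1   ]
(196, 270) [ 0.5343 -0.0089  0.0995]
(668, 190) [0.5088 0.0713 0.0993]
(668, 265) [0.522  0.0731 0.0999]
(200, 130) [ 0.5119 -0.0126  0.1094]
(690, 135) [0.4993 0.0704 0.1082]
(690, 325) [0.5317 0.075  0.1091]
(200, 335) [ 0.544  -0.0078  0.1104]
(196, 230) [ 0.528  -0.0085  0.0836]
(668, 230) [0.5152 0.0792 0.0823]
0.08 [ 0.52800576 -0.00814035  0.08      ] [0.51513508 0.08009314 0.08      ] [0.52157042 0.0359764  0.08      ] 0.08916728157372276 8.299239934299885
0.085 [ 0.52795503 -0.00859113  0.085     ] [0.51530956 0.07809847 0.085     ] [0.52163229 0.03475367 0.085     ] 0.08760705320435347 8.299239934299969
0.09 [ 0.52790429 -0.00904191  0.09      ] [0.51548403 0.0761038  0.09      ] [0.52169416 0.03353094 0.09      ] 0.08604682483498415 8.29923993429991
0.095 [ 0.52785356 -0.0094927   0.095     ] [0.51565851 0.07410913 0.095     ] [0.52175604 0.03230822 0.095     ] 0.08448659646561482 8.299239934299923
0.1 [ 0.52780283 -0.00994348  0.1       ] [0.51583298 0.07211446 0.1       ] [0.52181791 0.03108549 0.1       ] 0.0829263680962455 8.29923993429986
marker end [0.45484317 0.15636835 0.009     ]
```

The dock's centre is at (0.5218,0.0318), yaw 8.4°, with the lip tops at about 0.0985. Next I'll move over the marker.

```bash
python3 - <<'E'
from h import *
plan([.431,.225,.2],197.4,6)
E
```

```text
-0.68 0.18 0.07 0.01 -0.00 -1.48; -0.69 0.16 0.07 0.01 -0.00 -1.48; -0.69 0.15 0.07 0.01 -0.00 -1.48; -0.70 0.13 0.07 0.01 -0.00 -1.48; -0.70 0.11 0.07 0.01 -0.00 -1.48; -0.70 0.09 0.07 0.01 -0.00 -1.48
```

>>> {"op": "arm_command", "data": {
  "motion": "-0.68 0.18 0.07 0 0 -1.48; -0.69 0.16 0.07 0 0 -1.48; -0.69 0.15 0.07 0 0 -1.48; -0.7 0.13 0.07 0 0 -1.48; -0.7 0.11 0.07 0 0 -1.48; -0.7 0.09 0.07 0 0 -1.48; 0 0 0 0 0 0; 0 0 0 0 0 0"
}}

```text
time_s: 2.95
tool_pos: [0.4314, 0.2243, 0.2011]
ee_rot: [0.0, 0.806, -0.592, -0.0]
wrist_force: [0.2, 0.4, -0.1]
gripper_width: 0.999
gripper_force: 0.0
```

```bash
python3 - <<'E'
from h import *
save('wrist','w2'); r,p=tilt(); print(p,r.as_matrix().round(3))
c=load('w2'); 
z=q2R(c['q']).inv()
# predicted pixel of marker centre
f=210/np.tan(np.radians(c['f'])/2)
for P in([.409,.295,.009],[.453,.155,.009]):
    d=z.apply(np.array(P)-c['o']); print(c['cx']+f*d[0]/-d[2],c['cy']-f*d[1]/-d[2])
im=cv2.rotate(c['im'][100:340,230:330,::-1],cv2.ROTATE_90_COUNTERCLOCKWISE)
cv2.imwrite('pics/crop3.png',cv2.resize(im,None,fx=3.3,fy=3.3,interpolation=cv2.INTER_CUBIC))
E
```

```text
[0.43160288 0.22387532 0.20120482] [[ 0.298 -0.955 -0.   ]
 [-0.955 -0.298 -0.   ]
 [ 0.     0.    -1.   ]]
281.78537239445586 257.8617641796221
281.76622228575036 107.1998148644889
```

View pics/crop3.png

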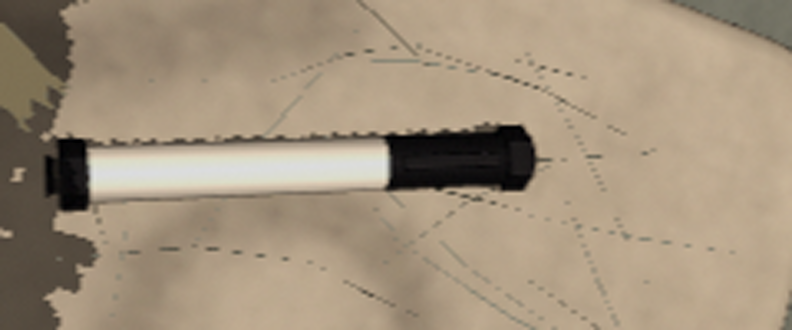

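The pen runs from crop (45,174), where there's a small nub, to (535,158). The left ring spans X 58–90 and the right ring ends at about 535.

```bash
python3 - <<'E'
from h import *
c=load('w2')
uv=lambda X,Y:(230+99.5-Y/3.3-.5,100+X/3.3-.5)
pts={k:at(c,*uv(*p),z=.01) for k,p in dict(nub=(45,174),ringL0=(59,174),ringL1=(89,173),capb=(388,163),ringR0=(500,158),ringR1=(534,158)).items()}
for k,v in pts.items(): print(k,v.round(4), round(float(np.linalg.norm(v-pts['nub']))*1000,1))
a,b=pts['nub'],pts['ringR1']; print((a+b)/2,np.degrees(np.arctan2(-(b-a)[0],(b-a)[1])))
# barrel edges midline at several X
for X in(120,360): 
    u0=uv(X,0); print(X,[at(c,*uv(X,y),z=.01).round(4) for y in (140,200)])
E
```

```text
nub [0.4562 0.1615 0.01  ] 0.0
ringL0 [0.4551 0.165  0.01  ] 3.7
ringL1 [0.4525 0.1726 0.01  ] 11.8
capb [0.424  0.2543 0.01  ] 98.3
ringR0 [0.412  0.2878 0.01  ] 133.8
ringR1 [0.4086 0.2984 0.01  ] 145.0
[0.43242214 0.22992619 0.01      ] 19.153833137118855
120 [array([0.4411, 0.1779, 0.01  ]), array([0.4572, 0.183 , 0.01  ])]
360 [array([0.4201, 0.2441, 0.01  ]), array([0.437 , 0.2494, 0.01  ])]
```

Marker mid ≈ (0.4327,0.2287), yaw ≈ 19.0°. I'll descend and grasp.

```bash
python3 - <<'E'
from h import *
plan([.4327,.2287,.0025],199.0,7)
E
```

```text
-0.01 -0.01 0.57 0.00 -0.00 -0.24; -0.01 -0.01 0.57 0.00 -0.00 -0.24; -0.01 -0.01 0.57 0.00 -0.00 -0.24; -0.01 -0.01 0.57 0.00 -0.00 -0.24; -0.01 -0.01 0.57 0.00 -0.00 -0.24; -0.01 -0.01 0.57 0.00 -0.00 -0.24; -0.01 -0.01 0.57 0.00 -0.00 -0.24
```

>>> {"op": "arm_command", "data": {
  "motion": "-0.04 -0.02 0.7 0 0 -0.8; -0.04 -0.03 0.7 0 0 -0.8; 0 0 0.7 0 0 0; 0 0 0.7 0 0 0; 0 0 0.6 0 0 0; 0 0 0.4 0 0 0; 0 0 0.1 0 0 0; 0 0 0.07 0 0 0; 0 0 0 0 0 0; 0 0 0 0 0 0"
}}

```text
time_s: 4.0
tool_pos: [0.4332, 0.2297, 0.0039]
ee_rot: [-0.001, 0.814, -0.581, 0.0]
wrist_force: [-0.5, 0.6, 0.5]
gripper_width: 1.0
gripper_force: 0.0
```

>>> {"op": "arm_command", "data": {
  "motion": "0 0 0.02 0 0 0; 0 0 0 0 0 0; 0 0 0 0 0 0; 0 0 0 0 0 0; 0 0 0 0 0 0; 0 0 0 0 0 0; 0 0 0 0 0 0; 0 0 0 0 0 0; 0 0 0 0 0 0; 0 0 0 0 0 0",
  "gripper": 1,
  "newtons": 70
}}

```text
time_s: 5.0
tool_pos: [0.4325, 0.2295, 0.0022]
ee_rot: [-0.0, 0.814, -0.58, 0.0]
wrist_force: [-2.5, -0.4, 5.9]
gripper_width: 0.154
gripper_force: 68.5
```

>>> {"op": "arm_command", "data": {
  "motion": "0 0 -0.2 0 0 0; 0 0 -0.5 0 0 0; 0 0 -0.8 0 0 0; 0 0 -0.8 0 0 0; 0 0 -0.8 0 0 0; 0 0 -0.5 0 0 0; 0 0 0 0 0 0; 0 0 0 0 0 0"
}}

```text
time_s: 5.8
tool_pos: [0.432, 0.2292, 0.182]
ee_rot: [-0.0, 0.814, -0.581, -0.0]
wrist_force: [-1.0, -0.1, -1.2]
gripper_width: 0.154
gripper_force: 68.5
```

```bash
python3 - <<'E'
from h import *
s=manip.read_state(); print(s['tool_pos'],s['gripper_width'],s['gripper_force'],s['wrist_force'])
save('wrist','w3'); save('side','s3')
a=cv2.imread('pics/w3.png')[120:420,100:460]; b=cv2.imread('pics/s3.png')[120:320,180:340]
b=cv2.resize(b,None,fx=2.5,fy=2.5,interpolation=cv2.INTER_CUBIC)
a=cv2.copyMakeBorder(a,0,200,0,0,cv2.BORDER_CONSTANT)
cv2.imwrite('pics/comb3.png',np.hstack([a,b]))
E
```

```text
[0.43196971 0.22916285 0.18204644] 0.15373612981029067 68.45950126647949 [-0.98163966 -0.07339755 -1.2130052 ]
```

View pics/comb3.png

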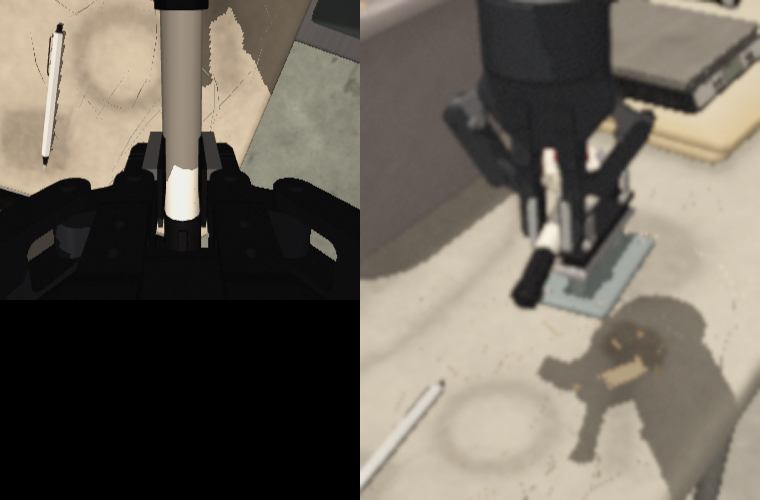

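The pen is gripped near the middle and square to the fingers, with its near ring at about (283,125) in the wrist frame. I'll measure its pitch and lengthwise position from the wrist depth in the tool frame.

```bash
python3 - <<'E'
from h import *
c=load('w3'); r,p=tilt()
for v in list(range(92,136,3))+list(range(140,345,15)):
    row=[r.inv().apply(at(c,u,v)-p) for u in range(250,315)]
    row=np.array([q for q in row if abs(q[2])<.04])
    if len(row)==0: print(v,'none',c['d'][v,281]); continue
    q=row[row[:,2].argsort()[:max(1,len(row)//5)]].mean(0)*1000
    print(v,'top',q.round(1),'y-range',(row[:,1].min()*1000).round(1),(row[:,1].max()*1000).round(1),c['im'][v,282])
E
```

```text
92 none 0.30920735
95 none 0.3092397
98 top [ 70.9  -0.7 -15.2] y-range -6.8 4.5 [9 7 8]
101 top [ 69.9  -0.1 -14.3] y-range -6.0 3.8 [6 7 8]
104 top [ 68.9  -1.1 -14.2] y-range -5.7 3.4 [12 11 11]
107 top [ 67.8  -1.2 -18.8] y-range -10.8 8.6 [22 20 19]
110 top [ 66.8  -1.6 -19. ] y-range -10.9 8.9 [14 13 14]
113 top [ 65.8  -1.1 -18.8] y-range -10.9 8.9 [14 13 14]
116 top [ 64.8  -1.2 -18.7] y-range -10.9 9.0 [15 12 13]
119 top [ 63.8  -1.4 -18.8] y-range -10.9 9.0 [12 12 13]
122 top [ 62.8  -2.5 -18.9] y-range -11.0 8.9 [13 12 13]
125 top [ 61.8  -1.6 -19. ] y-range -10.9 8.6 [13 13 13]
128 top [ 60.8  -2.  -18.7] y-range -11.0 8.7 [13 11 12]
131 top [ 59.7  -1.1 -17.5] y-range -8.6 6.9 [158 143 127]
134 top [ 58.7  -1.1 -17.4] y-range -8.7 6.9 [159 145 129]
140 top [ 56.6  -0.8 -17.1] y-range -8.7 6.9 [158 145 128]
155 top [ 51.4  -0.9 -17.3] y-range -8.9 6.5 [158 145 128]
170 top [ 46.   -1.2 -17.5] y-range -8.5 6.7 [157 144 128]
185 top [ 40.5  -1.2 -17.6] y-range -8.7 6.7 [158 145 127]
200 top [ 34.9  -1.1 -17.5] y-range -8.7 6.9 [159 145 128]
215 top [ 29.1  -1.2 -17.4] y-range -8.4 6.9 [157 144 129]
230 top [ 23.2  -2.  -17.4] y-range -8.5 7.1 [157 143 128]
245 top [ 17.1  -1.8 -17.2] y-range -8.7 7.2 [158 144 128]
260 top [ 11.1   0.5 -17.5] y-range -13.0 11.9 [157 143 127]
275 top [ 10.8  -1.6 -30.2] y-range -11.8 10.8 [157 142 126]
290 top [  9.9   0.2 -39.6] y-range -11.0 10.0 [239 239 238]
305 top [  4.3   0.1 -39.4] y-range -8.8 7.5 [239 239 237]
320 top [ -1.8   0.2 -38.6] y-range -8.8 7.6 [239 239 237]
335 top [ -8.   -2.5 -38. ] y-range -8.6 7.1 [238 239 236]
```

The pen is level, its axis 9.4 mm behind the TCP and its middle about 0.5 mm off. The target TCP over the dock is (0.5210,0.0309), yaw 188.4°.

```bash
python3 - <<'E'
from h import *
plan([.521,.0309,.17],188.4,8)
E
```

```text
0.54 -0.05 0.03 0.02 -0.01 1.32; 0.54 -0.06 0.03 0.02 -0.01 1.32; 0.54 -0.08 0.03 0.02 -0.01 1.32; 0.54 -0.09 0.03 0.02 -0.01 1.32; 0.53 -0.10 0.03 0.02 -0.01 1.32; 0.53 -0.11 0.03 0.02 -0.01 1.32; 0.53 -0.12 0.03 0.02 -0.01 1.32; 0.52 -0.14 0.03 0.02 -0.01 1.32
```

>>> {"op": "arm_command", "data": {
  "motion": "0.54 -0.05 0.03 0.02 0 1.32; 0.54 -0.06 0.03 0.02 0 1.32; 0.54 -0.08 0.03 0.02 0 1.32; 0.54 -0.09 0.03 0.02 0 1.32; 0.53 -0.1 0.03 0.02 0 1.32; 0.53 -0.11 0.03 0.02 0 1.32; 0.53 -0.12 0.03 0.02 0 1.32; 0.52 -0.14 0.03 0.02 0 1.32; 0 0 0 0 0 0; 0 0 0 0 0 0; 0 0 0 0 0 0"
}}

```text
time_s: 7.0
tool_pos: [0.5213, 0.0319, 0.169]
ee_rot: [-0.0, 0.757, -0.653, 0.0]
wrist_force: [-0.0, 0.3, -0.6]
gripper_width: 0.155
gripper_force: 68.5
```

```bash
python3 - <<'E'
from h import *
s=manip.read_state(); print(s['tool_pos'],s['wrist_force'],s['time_s'],s['ft_torque'])
r,p=tilt(); print('err tool',r.inv().apply(np.array([.521,.0309,.17])-p)/.05,np.degrees((r.inv()*target(188.4)).as_rotvec()))
save('wrist','w4');c=load('w4')
im=c['im'][60:300,190:370,::-1]
cv2.imwrite('pics/crop4.png',cv2.rotate(cv2.resize(im,None,fx=3,fy=3,interpolation=cv2.INTER_CUBIC),cv2.ROTATE_90_COUNTERCLOCKWISE))
E
```

```text
[0.52132677 0.03190844 0.16900956] [-0.03978929  0.29960684 -0.55950102] 7.0 [ 0.01177174 -0.03132631  0.00125842]
err tool [ 0.018983    0.00941987 -0.0198189 ] [-0.05279546  0.00445257  0.0801667 ]
```

View pics/crop4.png

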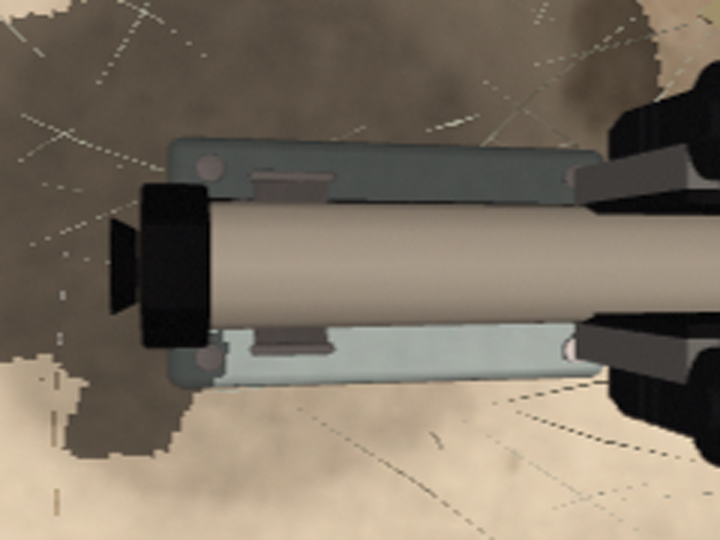

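The pen is lined up between the right clip's flares (flare mid Y≈263, pen mid Y≈264). Now I'll descend and feel for the clips.

>>> {"op": "arm_command", "data": {
  "motion": "0.02 0.01 0.3 0 0 0; 0 0 0.5 0 0 0; 0 0 0.3 0 0 0; 0 0 0.12 0 0 0; 0 0 0 0 0 0; 0 0 0 0 0 0"
}}

```text
time_s: 7.65
tool_pos: [0.5223, 0.0311, 0.1096]
ee_rot: [-0.002, 0.758, -0.653, 0.001]
wrist_force: [0.7, 0.5, 0.1]
gripper_width: 0.155
gripper_force: 68.5
```

>>> {"op": "arm_command", "data": {
  "motion": "0 0 0.04 0 0 0; 0 0 0.04 0 0 0; 0 0 0.04 0 0 0; 0 0 0 0 0 0; 0 0 0 0 0 0"
}}

```text
time_s: 8.15
tool_pos: [0.5218, 0.0305, 0.1029]
ee_rot: [-0.001, 0.757, -0.653, 0.001]
wrist_force: [0.5, -0.2, 0.3]
gripper_width: 0.155
gripper_force: 68.5
```

>>> {"op": "arm_command", "data": {
  "motion": "0 0 0.03 0 0 0; 0 0 0.03 0 0 0; 0 0 0.03 0 0 0; 0 0 0 0 0 0; 0 0 0 0 0 0"
}}

```text
time_s: 8.65
tool_pos: [0.5218, 0.0305, 0.0983]
ee_rot: [-0.001, 0.757, -0.653, 0.001]
wrist_force: [-0.0, -0.2, 0.4]
gripper_width: 0.153
gripper_force: 68.4
```

>>> {"op": "arm_command", "data": {
  "motion": "0 0 0.03 0 0 0; 0 0 0.03 0 0 0; 0 0 0 0 0 0; 0 0 0 0 0 0"
}}

```text
time_s: 9.05
tool_pos: [0.5223, 0.0307, 0.0958]
ee_rot: [-0.002, 0.757, -0.653, 0.001]
wrist_force: [-0.4, -0.5, 2.5]
gripper_width: 0.157
gripper_force: 68.9
```

>>> {"op": "arm_command", "data": {
  "motion": "0 0 0.03 0 0 0; 0 0 0.03 0 0 0; 0 0 0 0 0 0; 0 0 0 0 0 0"
}}

```text
time_s: 9.45
tool_pos: [0.5217, 0.0306, 0.0922]
ee_rot: [-0.001, 0.757, -0.653, 0.001]
wrist_force: [0.5, 0.1, 2.8]
gripper_width: 0.153
gripper_force: 68.9
```

>>> {"op": "arm_command", "data": {
  "motion": "0 0 0.03 0 0 0; 0 0 0.03 0 0 0; 0 0 0 0 0 0; 0 0 0 0 0 0"
}}

```text
time_s: 9.85
tool_pos: [0.5214, 0.0305, 0.0889]
ee_rot: [-0.001, 0.757, -0.653, 0.0]
wrist_force: [0.0, 0.8, 0.3]
gripper_width: 0.151
gripper_force: 68.7
```

>>> {"op": "arm_command", "data": {
  "motion": "0 0 0.03 0 0 0; 0 0 0.03 0 0 0; 0 0 0 0 0 0; 0 0 0 0 0 0"
}}

```text
time_s: 10.25
tool_pos: [0.521, 0.0304, 0.0855]
ee_rot: [-0.0, 0.757, -0.653, 0.0]
wrist_force: [0.5, 0.9, -3.1]
gripper_width: 0.156
gripper_force: 68.4
```

>>> {"op": "arm_command", "data": {
  "motion": "0 0 0.03 0 0 0; 0 0 0.03 0 0 0; 0 0 0 0 0 0; 0 0 0 0 0 0"
}}

```text
time_s: 10.65
tool_pos: [0.5216, 0.0305, 0.0831]
ee_rot: [-0.001, 0.757, -0.653, 0.001]
wrist_force: [-0.4, 0.7, -4.0]
gripper_width: 0.151
gripper_force: 68.4
```

>>> {"op": "arm_command", "data": {
  "motion": "0 0 0.03 0 0 0; 0 0 0.03 0 0 0; 0 0 0 0 0 0; 0 0 0 0 0 0"
}}

```text
time_s: 11.05
tool_pos: [0.5228, 0.0308, 0.0814]
ee_rot: [-0.002, 0.757, -0.653, 0.002]
wrist_force: [-0.6, -0.3, 4.6]
gripper_width: 0.156
gripper_force: 69.4
```

>>> {"op": "arm_command", "data": {
  "motion": "0 0 0.03 0 0 0; 0 0 0.02 0 0 0; 0 0 0 0 0 0; 0 0 0 0 0 0"
}}

```text
time_s: 11.45
tool_pos: [0.5236, 0.0309, 0.0798]
ee_rot: [-0.003, 0.758, -0.653, 0.002]
wrist_force: [-0.3, -0.5, 9.0]
gripper_width: 0.152
gripper_force: 69.9
```

>>> {"op": "arm_command", "data": {
  "motion": "0 0 0.04 0 0 0; 0 0 0.04 0 0 0; 0 0 0 0 0 0; 0 0 0 0 0 0"
}}

```text
time_s: 11.85
tool_pos: [0.5252, 0.0312, 0.0774]
ee_rot: [-0.004, 0.758, -0.652, 0.004]
wrist_force: [-0.3, -1.1, 16.0]
gripper_width: 0.153
gripper_force: 70.6
```

>>> {"op": "arm_command", "data": {
  "motion": "0 0 0 0 0 0; 0 0 0 0 0 0; 0 0 0 0 0 0; 0 0 0 0 0 0; 0 0 0 0 0 0"
}}

```text
time_s: 12.35
tool_pos: [0.5252, 0.0312, 0.0774]
ee_rot: [-0.004, 0.758, -0.652, 0.004]
wrist_force: [-0.6, 0.3, 16.0]
gripper_width: 0.154
gripper_force: 70.6
```

```bash
python3 - <<'E'
from h import *
s=manip.read_state(); print(s['tool_pos'],s['wrist_force'],s['time_s'],s['ft_torque'])
r,p=tilt(); print(np.degrees((r.inv()*target(188.4)).as_rotvec()), r.inv().apply([.521-p[0],.0309-p[1],0])/.05)
E
```

```text
[0.52516729 0.03115654 0.07742561] [-0.59377831  0.30031298 16.02523085] 12.35 [-0.22731476  0.24654251 -0.08141944]
[-6.20448274e-01  4.21849772e-04  1.64369786e-01] [-0.00733834  0.08317553 -0.00090079]
```

16.0 N held for about 0.6 s. I'll unload gently, then open.

>>> {"op": "arm_command", "data": {
  "motion": "0 0 -0.04 0 0 0; 0 0 -0.05 0 0 0; 0 0 -0.05 0 0 0; 0 0 0 0 0 0; 0 0 0 0 0 0"
}}

```text
time_s: 12.85
tool_pos: [0.5223, 0.0307, 0.0812]
ee_rot: [-0.002, 0.757, -0.653, 0.001]
wrist_force: [-0.9, -0.6, 6.4]
gripper_width: 0.152
gripper_force: 69.5
```

>>> {"op": "arm_command", "data": {
  "motion": "0 0 -0.04 0 0 0; 0 0 -0.02 0 0 0; 0 0 0 0 0 0; 0 0 0 0 0 0"
}}

```text
time_s: 13.25
tool_pos: [0.5211, 0.0305, 0.083]
ee_rot: [-0.0, 0.757, -0.653, 0.0]
wrist_force: [-0.2, -0.2, -2.2]
gripper_width: 0.158
gripper_force: 68.6
```

>>> {"op": "arm_command", "data": {
  "motion": "0 0 0.02 0 0 0; 0 0 0 0 0 0; 0 0 0 0 0 0"
}}

```text
time_s: 13.55
tool_pos: [0.5219, 0.0306, 0.0829]
ee_rot: [-0.001, 0.757, -0.653, 0.001]
wrist_force: [-0.0, 0.0, 1.1]
gripper_width: 0.149
gripper_force: 68.9
```

>>> {"op": "arm_command", "data": {
  "motion": "0 0 0 0 0 0; 0 0 0 0 0 0; 0 0 0 0 0 0; 0 0 0 0 0 0; 0 0 0 0 0 0; 0 0 0 0 0 0; 0 0 0 0 0 0; 0 0 0 0 0 0",
  "gripper": 0
}}

```text
time_s: 14.35
tool_pos: [0.5218, 0.0306, 0.0828]
ee_rot: [-0.001, 0.757, -0.653, 0.001]
wrist_force: [-0.0, 0.4, -0.1]
gripper_width: 1.002
gripper_force: 0.0
```

>>> {"op": "arm_command", "data": {
  "motion": "0 0 -0.2 0 0 0; 0 0 -0.6 0 0 0; 0 0 -0.8 0 0 0; 0 0 -0.8 0 0 0; 0 0 -0.5 0 0 0; 0 0 -0.2 0 0 0; 0 0 0 0 0 0; 0 0 0 0 0 0"
}}

```text
time_s: 15.15
tool_pos: [0.5205, 0.0304, 0.2365]
ee_rot: [-0.0, 0.757, -0.653, -0.0]
wrist_force: [-0.0, 0.7, 0.8]
gripper_width: 1.002
gripper_force: 0.0
```

```bash
python3 - <<'E'
from h import *
s=manip.read_state(); print(s['tool_pos'],s['wrist_force'],s['time_s'],s['gripper_width'])
save('wrist','w5');c=load('w5')
im=c['im'][60:310,190:370,::-1]
im=cv2.rotate(cv2.resize(im,None,fx=3,fy=3,interpolation=cv2.INTER_CUBIC),cv2.ROTATE_90_COUNTERCLOCKWISE); cv2.imwrite('pics/crop5.png',im)
E
```

```text
[0.52049642 0.03036423 0.2364941 ] [-0.04856295  0.66910965  0.76298035] 15.15 1.0017671840680062
```

View pics/crop5.png

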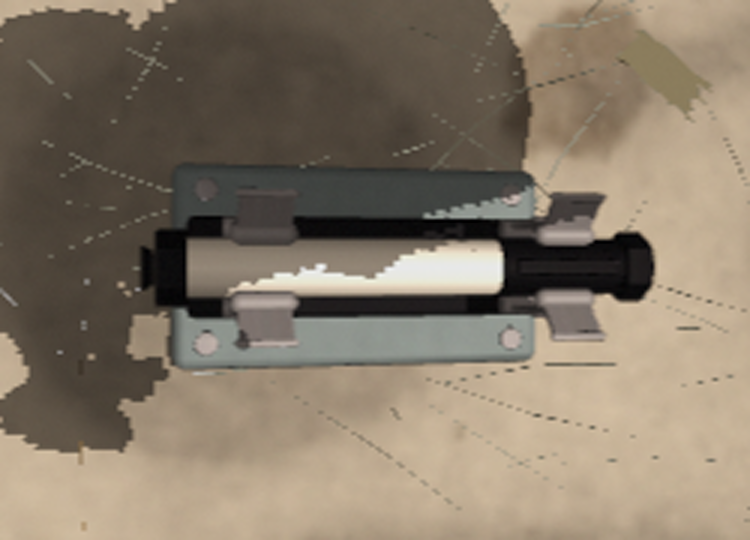

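The pen sits below the lips of both clips, left (265,268) and right (570,268). Before handing in, I'll check its level and centring.

```bash
python3 - <<'E'
from h import *
c=load('w5')
uv=lambda X,Y:(190+179.5-Y/3-.5,60+X/3-.5)
for X in(143,158,186,230,350,480,520,600,625,650): print(X,at(c,*uv(X,268)).round(4))
ax=np.array([-np.sin(np.radians(8.4)),np.cos(np.radians(8.4))])
f=lambda X,z:round(float((at(c,*uv(X,268),z=z)[:2]-np.array([.5218,.0315]))@ax)*1000,1)
print('nub',f(143,.094),'capend',f(653,.0915),f(653,.1),'clips',f(238,.098),f(297,.098),f(543,.098),f(595,.098))
E
```

```text
143 [ 0.5326 -0.04    0.0964]
158 [ 0.532  -0.0363  0.1002]
186 [ 0.531  -0.0295  0.1   ]
230 [ 0.5294 -0.0186  0.0991]
350 [0.5248 0.0123 0.0992]
480 [0.5195 0.0482 0.0984]
520 [0.5179 0.0593 0.0996]
600 [0.5144 0.0828 0.0999]
625 [0.5132 0.0908 0.0989]
650 [0.5122 0.0978 0.1004]
nub -72.4 capend 72.2 68.1 clips -48.6 -33.3 35.4 51.1
```

```bash
python3 -c "
from rig import order; print(order.job_done())"
```

```text
the job is handed in; nothing more can be done
None
```

The marker is held level in both dock clips, centred to within about 2 mm; I pressed it home at 16 N for about 0.6 s, let go, and handed the job in at about 15 s without going near the other things (no verdict came back).

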